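# Set up the embossing arbor

## Task

Turn the arbor between its centres, by its star handle, until the flat pad with the two pins faces straight up. Then thread the plain long packing plate over both pins, and after it the patterned die plate on top with its pattern upwards, so that both lie flat, one on the other, on the pad, which still faces straight up. Leave the short spare plate, which does not fit, and all the other things on the bench where they are.

Things in the scene. Friction and masses are not known exactly. Their poses are not given: they have to be found in the camera images.
- arbor (a joint): angle of the arbor about its level axis (rad, no end stops; friction of about 0.1 N m holds it where it is left). 0 = the pad with the two pins faces straight up; positive turns the pins from up towards +x of star_centre. One of the star's spokes points the same way as the pins. Starts between 0.9 and 5.4: turn the shorter way round.
- stand: fixed grey and dark steel stand that holds the arbor between two centres: base 84x284x15 mm, two upright stocks at its ends reaching 103 mm above the bench. Origin in the middle of its underside; y along the arbor's axis, towards the star handle's end.
- star_centre (a point): point on the arbor's axis, 85 mm above the bench, in the plane of the six-spoked star handle. Has the stand's axes (y along the axis, z up), does not turn. Spokes are 60 degrees apart; each ends in a black ball, 18 mm in diameter, centre 52 mm from the axis. A ball can be pinched along y and led round in an arc. Free along y each side of a ball's centre: 45 mm.
- seat (a point): middle of the flat pad on the arbor's barrel, on its surface, 20 mm from the axis, 105 mm from the star's plane; turns with the arbor: z out of the pad along the pins, y along the axis. Pad 30x104 mm, barrel 36 mm in diameter. Two pins at y = +32 and -32 mm: 6 mm in diameter, 18 mm long, last 4 mm tapered. With the pad up its surface is 105 mm above the bench.
- packing_mid (a point): packing plate: plain flat brass plate 96x44x6 mm with a hole of 8.5 mm near each end, at x = +32 and -32 mm. Lies flat on the bench. Origin at its centre, x along its length, y along its 44 mm width, z up.
- die_mid (a point): die plate: brass plate 96x44x6 mm with the same two 8.5 mm holes at x = +32 and -32 mm and a raised basket-weave pattern up to 2.6 mm high in the middle of its top (44x34 mm). Lies flat, pattern up. Origin at the centre of the 6 mm plate (half-way up it), x along its length, y along its 44 mm width, z up.
- spare_mid (a point): short spare plate, plain brass 72x44x6 mm, holes only 40 mm apart: does not fit the pins; to be left alone. Origin at its centre, x along its length.
- spool: bystander: upright thread spool, pale wood flanges, 36x55x70 with its loose thread end mm; origin at the middle of its underside; leave it alone
- wax: bystander: block of beeswax 36x58x20 mm; origin at the middle of its underside; leave it alone
- tape: bystander: roll of masking tape lying flat, 94 across, 25 high mm; origin at the middle of its underside; leave it alone
- groover: bystander: stitch groover with wooden handle, 30x138x25, lying mm; origin at the middle of its underside; leave it alone
- bottle: bystander: dark bottle with black screw cap, 42x44x98, standing mm; origin at the middle of its underside; leave it alone
- tape_measure: bystander: yellow pocket tape measure 32x83x68, standing mm; origin at the middle of its underside; leave it alone
- tall_bottle: bystander: tan bottle with white screw cap, 50x52x120, standing mm; origin at the middle of its underside; leave it alone
Not all that is in view belongs to the job. Leave any red look-alike of the part that bears packing_mid alone.

How it is judged:
On the way, in this order (a step that is already met when the one before it is completed fails the run):
1. the arbor is turned until the pinned pad faces up (within 0.10 rad) and is at rest (angle between seat's own z axis and vertical below 0.1 rad and velocity of joint arbor between -0.1 and 0.1 rad/s), for 0.3 s.
2. the packing plate lies flat on the pad, both pins through its holes (angle between seat's own z axis and vertical below 0.1 rad and x of packing_mid in the frame of seat between -0.004 and 0.004 m and y of packing_mid in the frame of seat between -0.004 and 0.004 m and z of packing_mid in the frame of seat between 0.001 and 0.005 m and angle between the x axis of packing_mid and the y axis of seat, either way round below 0.08 rad and angle between the z axis of packing_mid and the z axis of seat, either way round below 0.06 rad), for 0.2 s.
3. the die plate lies flat on the packing plate, both pins through its holes (all of step 2 and x of die_mid in the frame of seat between -0.004 and 0.004 m and y of die_mid in the frame of seat between -0.004 and 0.004 m and z of die_mid in the frame of seat between 0.0065 and 0.0112 m and angle between the x axis of die_mid and the y axis of seat, either way round below 0.08 rad and angle between the z axis of die_mid and the z axis of seat, either way round below 0.06 rad), for 0.2 s.
At the end, for the whole second after the job is handed in: Pad up within 0.10 rad, arbor at rest; packing plate on the pad, die plate on it, pattern up; each centred within 4 mm, along the arbor within 0.08 rad, flat within 0.06 rad and fully down (packing centre 1 to 5 mm, die centre 6.5 to 11.2 mm above the pad) (all of step 3 and velocity of joint arbor between -0.05 and 0.05 rad/s and angle between die_mid's own z axis and vertical below 0.14 rad); the robot touches nothing.
It fails at once if the short spare plate is moved more than 25 mm (distance of spare_mid from where it was at the start of the episode above 0.025 m).
It fails at once if one of the other things on the bench is moved more than 25 mm (distance of any of spool, wax, tape, groover, bottle, tape_measure, tall_bottle from where it was at the start of the episode above 0.025 m).
It fails at once if a standing bystander (spool, bottle, tall bottle or tape measure) is tipped over (angle between any of spool, bottle, tall_bottle, tape_measure's own z axis and vertical above 0.5 rad).
It also fails if it takes over 72 s, if anything falls off the work surface, if the arm or the gripper's body presses on something with over 40 N, if the wrist force passes 120 N, or if a joint passes its speed limit or range.

## Robot

A 6-joint arm with a two-finger parallel gripper is mounted at the origin on a cart in front of the work surface, level with it; the furniture and walls round the work are solid. World frame = base frame: x ahead of the robot, y to its left, z up, the work surface at z = 0. Lengths are in m, angles in rad, forces in N, time in s.
With the tool pointing down it reaches from about 0.35 to 0.975 m from the base axis. Payload 7.1 kg.
Tool frame: the origin (TCP) lies between the finger pads; the fingertips stand 8 mm ahead of it and the grasp point (between the pads) lies 11 mm behind it (ctrl.tips_ahead is the distance from the TCP to the fingertips, in m); z points along the fingers, y is the line along which they close (so a half turn about z gives the same grasp; the last joint's range is limited). The gripper opens to 88 mm and grips with 3 to 60 N. Pads are 20 mm wide; open, the fingers measure 115 mm over their backs; the gripper's body (75 mm by 178 mm) begins 61 mm behind the grasp point.
Start: joints at [1.166, 0.423, 1.63, -0, 1.089, -0.019], TCP at [0.235, 0.579, 0.231] pointing down, gripper open.
Joint ranges: [-3, 3], [-0.9, 2.11], [0.09, 2.58], [-1.31, 4.45], [0.11, 2.69], [-2.54, 2.54]. Speed limits (rad/s): [2.39, 2.39, 3.01, 3.14, 3.14, 3.14].

## Interface

Orientations are given as a rotation vector (axis times angle).
In Python, from rig import ctrl gives the robot as it stands.
- The arm moves only by the tool send_rows, never from a script. Its argument "deltas" is one flat list of numbers, 4 for each row, row after row: the shift along the tool's x, y, z in units of 40 mm (1.0 is 40 mm), then the turn about the tool's z in units of 10 degrees (1.0 is 10 degrees). In form: [x, y, z, roll, x, y, z, roll, ...]. A call has 1 to 10 rows; each row shifts and turns the commanded pose from where the row before left it, along the tool's axes as they then stand; what a row does not reach is not made up. A row lasts 1/8 s, in which the tool goes at most 62.5 mm and 10.7 degrees, less where a joint would pass 70% of its speed; a pose out of reach is approached as far as the arm can. A call is refused whole if a number of a shift passes 1 or a number of a turn 1, either way. A call with a gripper value outside its range is refused whole. "gripper" is the closure, from 0 (fully open) to 1 (shut), set as the call begins (left out, the last holds). The fingers move at their own pace and stop on an object; the grip force is fixed at half the most. Time passes only in rows, so rows that do not move let the fingers close. It gives the time, the measured TCP pose, the force, the opening and the grip force at its end, in the units of the state.
- ctrl.observe(): the state, without advancing time (a new reading comes with each control period).
- ctrl.capture(name): name is "side" or "top"; returns the picture (384x512x3 uint8, red, green, blue); there is no depth.
- ctrl.camera_info(name): a dict with "fx", "fy", "cx", "cy" (pixels), "distortion" ([k1, k2, p1, p2, k3] as OpenCV has them; the pictures are not rectified), "cam_to_world" (4x4, takes a point from camera to world coordinates). Camera axes: x right, y down, z forward; pixel columns grow to the right and rows downward; lengths in m; the calibration is good to about 2 mm. A picture is of the moment at which its call begins. camera_info takes no time and is no camera call.
- ctrl.close_job(): hands the job in; it is judged then, once.
The state is a dict: "t": time; "q": joint angles; "joint_vel": joint speeds; "joint_torque": joint torques, N m; "eef_pos": TCP position; "orientation": TCP orientation; "force": force on the tool from outside, world axes, zero at the start; "wrist_torque": the same for the moment, N m; "opening": finger opening in m; "finger_force": force on a finger pad.
Only numpy, scipy, OpenCV 4.12 (cv2) and the standard library are available. Lean on these libraries where they do the work, as an engineer would, in place of code of your own. Each camera call takes 0.05 s, during which the arm holds its last target. There are 200 camera calls.

## Working session

There is one attempt and no reset: what is moved stays moved. The work goes in short steps, Python scripts to look and compute and a tool call to move; the robot and the scene stay as the last step left them, time stands still between calls to the robot, and variables do not carry over. Pictures are saved under pics/ and viewed, at most 10 in all, crops included, and the job is handed in when it is done.

Besides the shell and the picture viewer there is one more tool, called as name(argument=value, ...), one argument or row to a line, values as JSON. send_rows: Moves the arm, as the interface text tells. Its arguments: {"type":"object","properties":{"deltas":{"type":"array","items":{"type":"number"}},"gripper":{"type":"number"}},"required":["deltas"]}

```bash
mkdir -p pics; ls; python3 - <<'E'
from rig import ctrl
import cv2,numpy as np
np.set_printoptions(precision=4,suppress=True)
for n in ("side","top"):
    im=ctrl.capture(n); cv2.imwrite(f"pics/{n}0.png",im[:,:,::-1])
    i=ctrl.camera_info(n); print(n,i["fx"],i["fy"],i["cx"],i["cy"],i["distortion"]); print(np.array(i["cam_to_world"]))
s=ctrl.observe(); print(s); print(ctrl.tips_ahead)
E
```

```text
pics
side 451.65759826273876 451.65759826273876 263.10544593304314 193.79382821246654 [-0.1185  0.      0.      0.      0.    ]
[[-0.882  -0.187   0.4326 -0.0315]
 [-0.4712  0.3336 -0.8165  1.1097]
 [ 0.0083 -0.924  -0.3823  0.6237]
 [ 0.      0.      0.      1.    ]]
top 417.04464575360157 417.04464575360157 252.16019928303928 188.40424161206016 [-0.0648  0.      0.      0.      0.    ]
[[ 0.0269 -0.9937  0.1091  0.3959]
 [-0.9996 -0.0267  0.0034  0.014 ]
 [-0.0004 -0.1092 -0.994   1.4428]
 [ 0.      0.      0.      1.    ]]
{'t': 0.1, 'q': array([ 1.166 ,  0.4238,  1.6306, -0.    ,  1.0886, -0.019 ]), 'joint_vel': array([ 0.0024, -0.0002, -0.0021,  0.0007,  0.0008,  0.0014]), 'joint_torque': array([ -0.0002, -54.5609, -27.4326,   0.0644,   0.0189,  -0.0001]), 'eef_pos': array([0.235 , 0.5786, 0.23  ]), 'orientation': array([-0.6022, -3.0831,  0.0022]), 'force': array([0.013 , 0.1432, 0.4046]), 'wrist_torque': array([-0.0064,  0.0121, -0.0123]), 'finger_force': 0.0, 'opening': 0.08807852460914115}
0.008
```

View pics/top0.png

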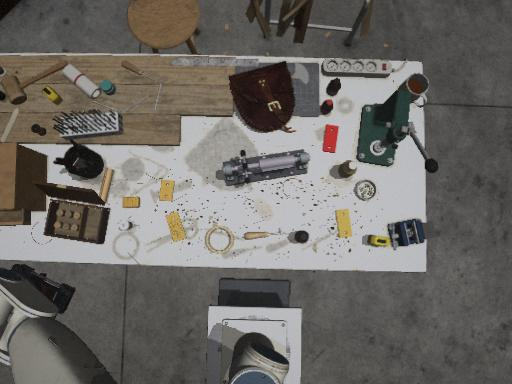

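View pics/side0.png

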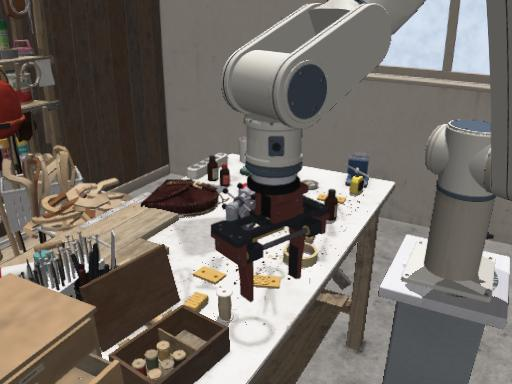

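The top view shows the stand at about (264,166). The brass plates are at (167,189), (176,226) and (343,223), the wax is at (131,202), and the red look-alike is at (330,138). In the side view the arm partly hides the stand, at about (240,205).

```bash
cat > h.py <<'E'
import cv2,numpy as np
from rig import ctrl
np.set_printoptions(precision=4,suppress=True)
def cam(n):
    i=ctrl.camera_info(n); K=np.array([[i["fx"],0,i["cx"]],[0,i["fy"],i["cy"]],[0,0,1]])
    return K,np.array(i["distortion"],float),np.array(i["cam_to_world"])
def ray(n,px):
    K,D,T=cam(n); p=cv2.undistortPoints(np.array(px,float).reshape(-1,1,2),K,D).reshape(-1,2)
    return T[:3,3],np.c_[p,np.ones(len(p))]@T[:3,:3].T
def toplane(n,px,z):
    o,d=ray(n,px); return o+d*((z-o[2])/d[:,2])[:,None]
def proj(n,P):
    K,D,T=cam(n); R=T[:3,:3].T
    return cv2.projectPoints(np.array(P,float).reshape(-1,1,3),cv2.Rodrigues(R)[0],-R@T[:3,3],K,D)[0].reshape(-1,2)
def mask(im,lo,hi): return cv2.inRange(cv2.cvtColor(im,cv2.COLOR_RGB2HSV),lo,hi)
E
python3 - <<'E'
from h import *
im=cv2.imread("pics/top0.png")[:,:,::-1]
m=mask(im,(15,120,90),(32,255,255))
cs,_=cv2.findContours(m,cv2.RETR_EXTERNAL,cv2.CHAIN_APPROX_NONE)
for c in cs:
    if cv2.contourArea(c)<60: continue
    P=toplane("top",c.reshape(-1,2),0.006)[:,:2]
    r=cv2.minAreaRect((P*1000).astype(np.float32)); print(c.reshape(-1,2).mean(0),r)
a=cv2.resize(im[140:200,205:325],None,fx=6.6,fy=6.6,interpolation=cv2.INTER_CUBIC)
b=np.hstack([cv2.resize(im[170:250,110:200],(396,200)),cv2.resize(im[190:250,300:390],(396,200))])
cv2.imwrite("pics/c1.png",np.vstack([a[:, :792],b])[:,:,::-1])
E
```

```text
[379.4681 240.4468] ((384.3919372558594, -426.6890869140625), (66.8145751953125, 29.395490646362305), 81.93191528320312)
[175.2817 226.662 ] ((415.07904052734375, 279.80419921875), (93.06128692626953, 42.377498626708984), 21.113971710205078)
[343.4795 222.726 ] ((443.0960693359375, -298.6455383300781), (92.40399932861328, 42.241390228271484), 8.58993148803711)
[130.6809 201.617 ] ((496.58795166015625, 438.703125), (31.368988037109375, 56.45446014404297), 1.6324282884597778)
[166.2373 189.7966] ((540.6866455078125, 317.49151611328125), (42.68989944458008, 68.75332641601562), 84.59664916992188)
[49.2857 93.1143] ((881.1860961914062, 764.2713012695312), (63.97655487060547, 30.65995979309082), 47.97091293334961)
```

View pics/c1.png

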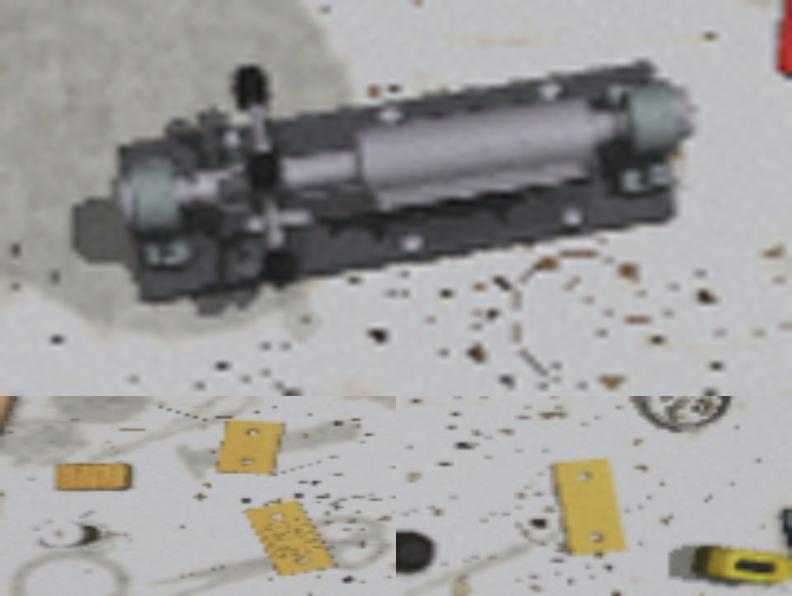

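```bash
cat >> h.py <<'E'
from scipy.spatial.transform import Rotation as Ro
def plan(target,yaw_dir=None):
    """units for tool shift to reach TCP target; yaw_dir: world xy dir the tool y should line up with"""
    s=ctrl.observe(); R=Ro.from_rotvec(s["orientation"]).as_matrix(); 
    roll=0
    if yaw_dir is not None:
        d=R.T@np.array([*yaw_dir,0]); a=np.degrees(np.arctan2(-d[0],d[1])); roll=(a+90)%180-90
    d=R.T@(np.array(target)-s["eef_pos"])
    print("t",round(s["t"],2),"pos",s["eef_pos"],"shift units(40mm, tool at start)",d/0.04,"roll units",roll/10,"tooly",R[:,1],"q6",s["q"][5],"op",s["opening"])
    if roll: 
        R2=R@Ro.from_euler("z",roll,degrees=True).as_matrix(); print("  shift after roll",R2.T@(np.array(target)-s["eef_pos"])/0.04)
E
python3 - <<'E'
from h import *
c=np.array([(650,62),(672,215),(142,298),(120,145)],float)
p=np.array([205,140])+c/6.6
P=toplane("top",p,0.015); print(P)
print(np.linalg.norm(np.diff(P[[0,1,2,3,0]],axis=0),axis=1))
m=P.mean(0); ys=(P[3]+P[2]-P[0]-P[1])[:2]; ys/=np.linalg.norm(ys); xs=np.array([ys[1],-ys[0]])
print("centre",m,"ys",ys,np.degrees(np.arctan2(ys[1],ys[0])))
b=np.array([205,140])+np.array([(249,82),(263,165),(282,265)])/6.6
# for each ball, intersect ray w/ circle: print local coordinates at heights
for q in b:
    for z in (0.06,.085,.111,.137):
        w=toplane("top",[q],z)[0]; l=w[:2]-m[:2]; print(q,z,"xs",l@xs,"ys",l@ys,"ang",np.degrees(np.arctan2(l@xs,z-.085)),"r",np.hypot(l@xs,z-.085))
E
```

```text
[[ 0.6942 -0.1563  0.015 ]
 [ 0.6128 -0.1689  0.015 ]
 [ 0.5615  0.1076  0.015 ]
 [ 0.6422  0.1219  0.015 ]]
[0.0823 0.2811 0.0819 0.283 ]
centre [ 0.6277 -0.0239  0.015 ] ys [-0.1831  0.9831] 100.5483482718479
[242.7273 152.4242] 0.06 xs 0.05460113104467966 ys 0.06885259641722892 ang 114.6014317534198 r 0.06005233976589323
[242.7273 152.4242] 0.085 xs 0.04961970427134931 ys 0.0690496732581022 ang 90.0 r 0.04961970427134931
[242.7273 152.4242] 0.111 xs 0.044439020427085606 ys 0.06925463317261045 ang 59.669318012173804 r 0.051486178111401236
[242.7273 152.4242] 0.137 xs 0.03925833658282189 ys 0.06945959308711867 ang 37.051637138506855 r 0.06515532972251872
[244.8485 165.    ] 0.06 xs 0.011080851112040404 ys 0.06842416238231362 ang 156.0954485330324 r 0.027345662569541216
[244.8485 165.    ] 0.085 xs 0.006886214704806972 ys 0.06862898475634298 ang 90.0 r 0.006886214704806972
[244.8485 165.    ] 0.111 xs 0.002523792841284303 ys 0.06884200002533353 ang 5.544271591884443 r 0.026122203779653002
[244.8485 165.    ] 0.137 xs -0.001838629022238367 ys 0.06905501529432406 ang -2.025034898127248 r 0.05203249519945606
[247.7273 180.1515] 0.06 xs -0.0410998653626993 ys 0.06684703140144518 ang -121.31108276394245 r 0.048106121573371616
[247.7273 180.1515] 0.085 xs -0.04435114191374805 ys 0.06708036626353163 ang -90.0 r 0.04435114191374805
[247.7273 180.1515] 0.111 xs -0.047732469526838774 ys 0.06732303452010154 ang -61.42275539385905 r 0.05435428821289625
[247.7273 180.1515] 0.137 xs -0.05111379713992949 ys 0.06756570277667145 ang -44.507588363794014 r 0.07291515794443473
```

```bash
python3 - <<'E'
from h import *
plan([0.615,0.043,0.27],[-0.183,0.983])
E
```

```text
t 0.1 pos [0.235  0.5786 0.23  ] shift units(40mm, tool at start) [-13.8409  -8.8325  -0.9883] roll units -3.264998159447239 tooly [ 0.3763  0.9265 -0.0014] q6 -0.01898617476285084 op 0.08807852460914115
  shift after roll [ -6.8886 -14.9041  -0.9883]
```

send_rows(
  deltas=[-1, -0.63, -0.2, 0, -1, -0.63, -0.2, 0, -1, -0.63, -0.2, 0, -1, -0.63, -0.1, 0, -1, -0.63, -0.1, 0, -1, -0.63, -0.1, 0, -1, -0.63, -0.1, 0, -1, -0.63, 0, 0, -1, -0.63, 0, 0, -1, -0.63, 0, 0],
  gripper=0.5,
)

```text
t: 1.35
eef_pos: [0.5115, 0.1936, 0.2705]
orientation: [-0.602, -3.083, 0.0]
force: [-0.3, 0.5, 1.0]
opening: 0.0437
finger_force: 0.0
```

send_rows(
  deltas=[-1, -0.63, 0, 0, -1, -0.63, 0, 0, -1, -0.63, 0, 0, -0.84, -0.64, 0, 0, 0, 0, 0, -1, 0, 0, 0, -1, 0, 0, 0, -1, 0, 0, 0, -0.26, 0, 0, 0, 0],
)

```text
t: 2.48
eef_pos: [0.6149, 0.0435, 0.2703]
orientation: [0.286, -3.128, 0.0]
force: [0.3, -0.7, -0.2]
opening: 0.0439
finger_force: 0.0
```

```bash
python3 - <<'E'
from h import *
plan([0.615,0.043,0.27],[-0.183,0.983])
im=ctrl.capture("side"); t=ctrl.capture("top")
u,v=proj("side",[[.625,0,.085]])[0].astype(int); print(u,v)
c=im[v-60:v+60,u-80:u+80]; cv2.imwrite("pics/s1.png",cv2.resize(c,(800,600),interpolation=cv2.INTER_CUBIC)[:,:,::-1])
cv2.imwrite("pics/t1.png",t[:,:,::-1])
E
```

```text
t 2.48 pos [0.6149 0.0435 0.2703] shift units(40mm, tool at start) [-0.0002 -0.012   0.0066] roll units -0.007972328819830921 tooly [-0.1817  0.9834  0.0001] q6 -1.7021538551077726 op 0.04387792251798443
  shift after roll [-0.0002 -0.012   0.0066]
243 195
```

View pics/s1.png

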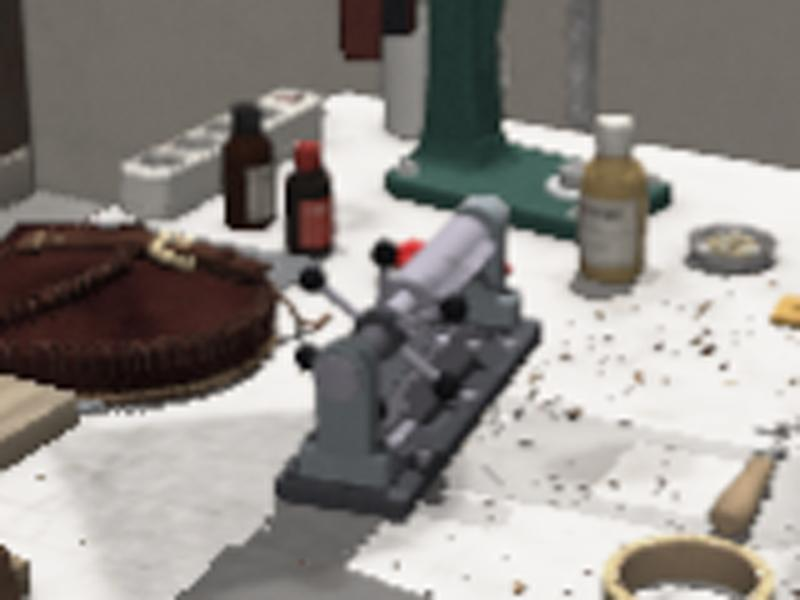

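The side crop shows five star balls: top (385,252), +x side (313,279) and (306,354), −x side (455,307) and (445,382). The pins can't be made out yet, so I'll zoom in on the barrel.

```bash
python3 - <<'E'
from h import *
im=ctrl.capture("side"); t=cv2.imread("pics/top0.png")[:,:,::-1]
c=im[165:225,213:275]; a=cv2.resize(c,(400,400),interpolation=cv2.INTER_LANCZOS4)
c2=t[150:185,240:310]; b=cv2.resize(c2,(800,200),interpolation=cv2.INTER_LANCZOS4); b=cv2.resize(t[145:185,250:300],(400,400))
o=np.clip(np.hstack([a,b]).astype(float)*1.0,0,255); o=(255*(o/255)**0.6).astype(np.uint8)
m=np.array([.6277,-.0239]);ys=np.array([-.1831,.9831]);xs=np.array([ys[1],-ys[0]])
cs=m-.037*ys
for ang in (60,-60,-120,120,180):
    for yy in (.032,-.032):
        P=[]
        for r in (.02,.038):
            xy=cs+ys*yy+xs*r*np.sin(np.radians(ang)); P.append([*xy,.085+r*np.cos(np.radians(ang))])
        s=(proj("side",P)-[213,165])*[400/62,400/60]; q=(proj("top",P)-[250,145])*[8,10]+[400,0]
        print(ang,yy,s.astype(int).tolist(),q.astype(int).tolist())
cv2.imwrite("pics/s2.png",o[:,:,::-1])
E
```

```text
60 0.032 [[186, 156], [156, 134]] [[531, 129], [526, 77]]
60 -0.032 [[229, 110], [200, 89]] [[685, 99], [681, 47]]
-60 0.032 [[253, 165], [284, 151]] [[545, 232], [552, 274]]
-60 -0.032 [[294, 118], [324, 105]] [[699, 202], [708, 244]]
-120 0.032 [[253, 204], [284, 226]] [[543, 241], [548, 291]]
-120 -0.032 [[294, 156], [323, 177]] [[695, 211], [700, 261]]
120 0.032 [[187, 195], [157, 208]] [[530, 140], [523, 99]]
120 -0.032 [[230, 148], [201, 161]] [[681, 110], [674, 70]]
180 0.032 [[220, 219], [220, 254]] [[536, 195], [534, 204]]
180 -0.032 [[262, 171], [262, 205]] [[686, 166], [683, 175]]
```

View pics/s2.png

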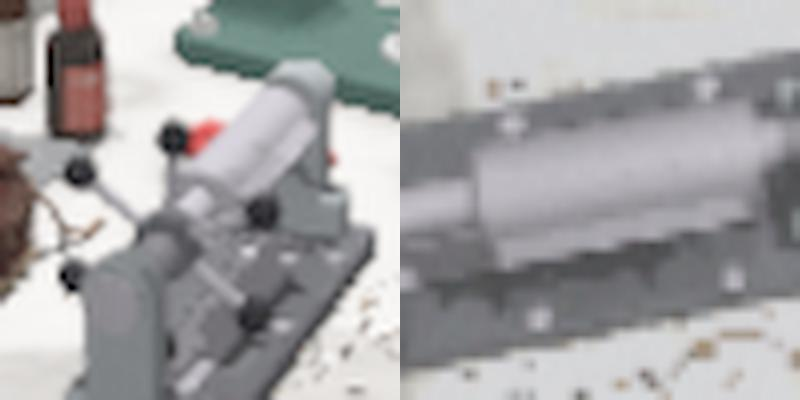

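The bright strip on the barrel's −x side matches the pad's side edge with the pins at about −120°, so the short way is +120°. I'll grip the ball at −60° and lead it over the top.

send_rows(
  deltas=[0.4, 0, 0.8, 0, 0.4, 0, 0.9, 0, 0.37, 0, 0.9, 0, 0, 0, 0.9, 0, 0, 0, 0.75, 0, 0, 0, 0, 0],
)

```text
t: 3.38
eef_pos: [0.5675, 0.0349, 0.0988]
orientation: [0.286, -3.124, -0.0]
force: [-0.4, -0.1, 0.2]
opening: 0.0438
finger_force: 0.0
```

send_rows(
  deltas=[0, 0, 0, 0, 0, 0, 0, 0, 0, 0, 0, 0, 0, 0, 0, 0],
  gripper=1,
)

```text
t: 3.88
eef_pos: [0.5695, 0.0368, 0.1017]
orientation: [-0.286, 3.127, 0.004]
force: [-0.7, 10.2, 1.2]
opening: 0.0158
finger_force: 30.0
```

send_rows(
  deltas=[-0.1, 0, -0.14, 0, -0.1, 0, -0.13, 0, -0.13, 0, -0.11, 0, -0.14, 0, -0.1, 0, 0, 0, 0, 0],
)

```text
t: 4.5
eef_pos: [0.5862, 0.04, 0.1203]
orientation: [0.286, -3.126, -0.004]
force: [-4.7, 7.6, 1.2]
opening: 0.0165
finger_force: 30.0
```

send_rows(
  deltas=[-0.31, 0, -0.13, 0, -0.34, 0, -0.045, 0, -0.34, 0, 0.045, 0, -0.31, 0, 0.13, 0, -0.27, 0, 0.2, 0, -0.21, 0, 0.27, 0, 0, 0, 0, 0, 0, 0, 0, 0],
)

```text
t: 5.5
eef_pos: [0.6506, 0.0506, 0.104]
orientation: [0.286, -3.112, 0.0]
force: [-30.6, -0.4, 47.3]
opening: 0.0004
finger_force: 112.3
```

```bash
cat >> h.py <<'E'
def view(n,tag,box=None,sz=(800,600),g=1.0):
    im=ctrl.capture(n); cv2.imwrite(f"pics/{tag}_raw.png",im[:,:,::-1])
    if box: im=im[box[1]:box[3],box[0]:box[2]]
    im=cv2.resize(im,sz,interpolation=cv2.INTER_CUBIC)
    cv2.imwrite(f"pics/{tag}.png",(255*(im/255.)**g).astype(np.uint8)[:,:,::-1])
E
python3 - <<'E'
from h import *
print(ctrl.observe()["eef_pos"])
view("side","s3",(203,155,283,215),(800,600),0.8)
E
```

```text
[0.6506 0.0506 0.104 ]
```

View pics/s3.png

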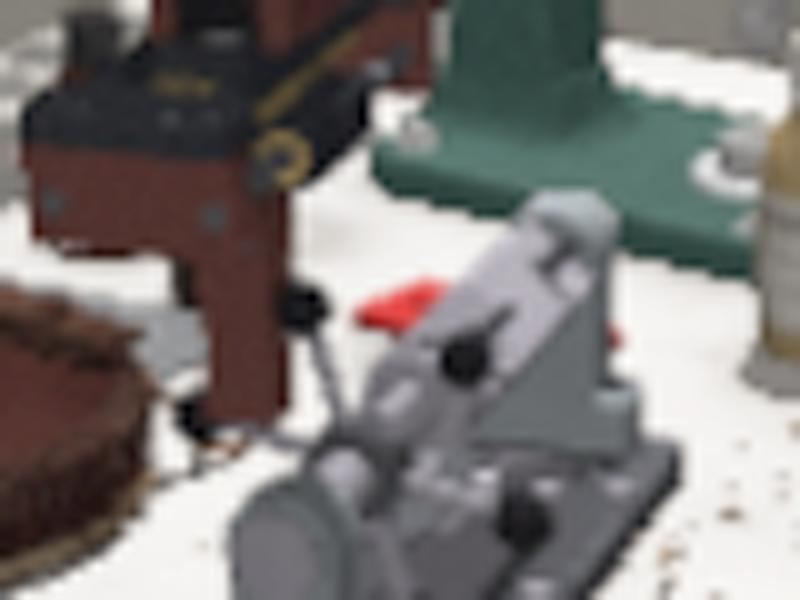

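The ball slipped out. The top ball now leans about 15° towards +x, and the closed fingers stand between two balls at (240,300). I'll back off upwards, then triangulate the original ball positions from both views.

send_rows(
  deltas=[0, 0, -0.3, 0, 0, 0, -0.6, 0, 0, 0, -0.9, 0, 0, 0, -0.9, 0, 0, 0, -0.9, 0, 0, 0, -0.6, 0, 0, 0, 0, 0],
)

```text
t: 6.42
eef_pos: [0.659, 0.0512, 0.271]
orientation: [-0.287, 3.124, -0.001]
force: [-0.0, 0.7, -0.5]
opening: 0.0006
finger_force: 0.0
```

```bash
python3 - <<'E'
from h import *
m=np.array([.6277,-.0239]);ys=np.array([-.1831,.9831]);xs=np.array([ys[1],-ys[0]])
def tri(a,b):
    o1,d1=ray("top",[a]);o2,d2=ray("side",[b]);d1=d1[0]/np.linalg.norm(d1);d2=d2[0]/np.linalg.norm(d2)
    A=np.c_[d1,-d2]; k=np.linalg.lstsq(A,o2-o1,rcond=None)[0]; p,q=o1+d1*k[0],o2+d2*k[1]; return (p+q)/2,np.linalg.norm(p-q)
T=np.array([205,140])+np.array([(249,82),(263,165),(282,265)])/6.6
S=np.array([163,135])+np.array([(313,279),(385,252),(455,307)])/5.
for a,b in zip(T,S):
    P,e=tri(a,b); l=P[:2]-m; print(P,"gap",e,"xs",l@xs,"ys",l@ys)
S2=np.array([163,135])+np.array([(313,279),(385,252),(455,307),(306,354),(445,382)])/5.
# side rays onto star plane ys=.068
o,d=ray("side",S2); k=(.068-(o[:2]-m)@ys)/(d[:,:2]@ys); P=o+d*k[:,None]; print(np.c_[(P[:,:2]-m)@xs,P[:,2]])
im=ctrl.capture("side");print(ctrl.observe()["eef_pos"]);cv2.imwrite("pics/s4_raw.png",im[:,:,::-1])
t=ctrl.capture("top");cv2.imwrite("pics/t4_raw.png",t[:,:,::-1])
# dark blobs in side now
g=im.max(2)[150:230,200:290]; mm=(g<45).astype(np.uint8); n,_,st,ce=cv2.connectedComponentsWithStats(mm)
for i in range(1,n):
    if 15<st[i,4]<120:
        px=ce[i]+[200,150]; o,d=ray("side",[px]); k=(.068-(o[:2]-m)@ys)/(d[0,:2]@ys); P=o+d[0]*k; x=(P[:2]-m)@xs; print(px,st[i],"xs,z",x,P[2],"r",np.hypot(x+.0015,P[2]-.085),"ang",np.degrees(np.arctan2(x+.0015,P[2]-.085)))
E
```

```text
[0.6577 0.0519 0.1122] gap 0.001711476408890471 xs 0.04334406269774098 ys 0.06898453089471811
[0.6125 0.0431 0.1354] gap 0.002261918509581203 xs -0.002687528808516614 ys 0.06869993279269136
[0.5691 0.0336 0.1053] gap 0.00010338923642166113 xs -0.04706171065244428 ys 0.06724027866081683
[[ 0.0428  0.1118]
 [-0.0036  0.1351]
 [-0.0474  0.1056]
 [ 0.0487  0.0615]
 [-0.0411  0.0559]]
[0.658  0.0512 0.2692]
[223.4091 175.2727] [20 19  9 17 66] xs,z 0.048643128568533305 0.16082469056564047 r 0.09090498909309426 ang 33.47680112383137
[208.9118 189.3824] [ 2 37 14  6 34] xs,z 0.09769071256191016 0.10927736984791703 r 0.10211850050442393 ang 76.2469715313611
[249.8571 191.381 ] [48 39  5  6 21] xs,z -0.03445054810294262 0.11998653226147638 r 0.04806033770134852 ang -43.283435280403204
[207.7373 204.7627] [  0  48  17  14 118] xs,z 0.10379837721062815 0.05715316580300611 r 0.10891829239382429 ang 104.81312311939352
[253.2381 210.0476] [47 55 12 15 42] xs,z -0.04498715962007614 0.06094708297215545 r 0.049695833521235515 ang -118.94715191338399
[253.9394 222.0606] [43 60 22 20 33] xs,z -0.04722026587991976 0.021260059582662638 r 0.07844184289354932 ang -144.3483593684012
[242.8947 217.2105] [41 65  5  5 19] xs,z -0.011748911025879627 0.03213736717941906 r 0.053846988086056945 ang -169.027725045922
```

```bash
python3 - <<'E'
from h import *
im=cv2.imread("pics/s4_raw.png");t=cv2.imread("pics/t4_raw.png")
a=cv2.resize(im[165:225,215:275],(400,400),interpolation=cv2.INTER_CUBIC);b=cv2.resize(t[140:190,250:300],(400,400),interpolation=cv2.INTER_CUBIC)
cv2.imwrite("pics/s5.png",np.hstack([a,b]))
m=np.array([.6277,-.0239]);ys=np.array([-.1831,.9831]);xs=np.array([ys[1],-ys[0]]);cs=m-.037*ys
for ang in (-43,-100):
    for yy in (.032,-.032):
        P=[[*(cs+ys*yy+xs*r*np.sin(np.radians(ang))),.085+r*np.cos(np.radians(ang))] for r in (.02,.038)]
        print(ang,yy,((proj("side",P)-[215,165])*400/60).astype(int).tolist(),((proj("top",P)-[250,140])*8+[400,0]).astype(int).tolist())
E
```

```text
-43 0.032 [[241, 155], [266, 131]] [[544, 215], [550, 239]]
-43 -0.032 [[284, 108], [308, 86]] [[699, 191], [707, 215]]
-100 0.032 [[253, 192], [289, 203]] [[545, 236], [551, 279]]
-100 -0.032 [[295, 144], [330, 155]] [[698, 212], [704, 255]]
```

View pics/s5.png

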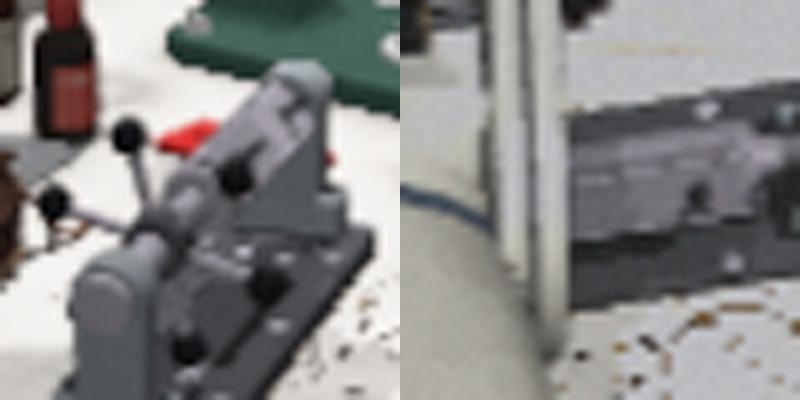

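The pad now shows from above with a dark pin at (698,195), which fits about −43°. Side balls are at (130,135), (52,203), (237,178), (268,283) and (187,350) in the crop. I'll fit the phase and regrip the −43° ball deeper and slower.

```bash
cat >> h.py <<'E'
from scipy.optimize import least_squares
M=np.array([.6277,-.0239]);YS=np.array([-.1831,.9831]);XS=np.array([YS[1],-YS[0]])
def star(px,angs,ysp=.0683):
    o,d=ray("side",px); k=(ysp-(o[:2]-M)@YS)/(d[:,:2]@YS); P=o+d*k[:,None]; L=np.c_[(P[:,:2]-M)@XS,P[:,2]]
    f=lambda v:np.r_[L[:,0]-v[1]-.052*np.sin(v[0]+angs),L[:,1]-v[2]-.052*np.cos(v[0]+angs)]
    r=least_squares(f,[0,0,.085]); print("phase deg",np.degrees(r.x[0]),"axis xs,z",r.x[1:],"resid mm",np.abs(r.fun).max()*1e3); return r.x
E
python3 - <<'E'
from h import *
A=np.radians
star(np.array([163,135])+np.array([(385,252),(313,279),(455,307),(306,354),(445,382)])/5.,A(np.array([0,60,-60,120,-120])))
v=star(np.array([215,165])+np.array([(130,135),(52,203),(237,178),(268,283),(187,350)])*.15,A(np.array([0,60,-60,-120,180])))
a=v[0]-A(60); xs=v[1]+.052*np.sin(a); z=.085+.052*np.cos(a)
b=M+.0683*YS+XS*xs; print("ball",b,z)
plan([*b,z-.012+.08],YS)
E
```

```text
phase deg -4.5754600374487815 axis xs,z [0.0006 0.0837] resid mm 1.8150564902582045
phase deg 15.250973828813596 axis xs,z [0.0004 0.0827] resid mm 1.5304932748211875
ball [0.5796 0.0366] 0.1219302617486634
t 6.53 pos [0.6573 0.0511 0.268 ] shift units(40mm, tool at start) [ 1.9737 -0.0036  1.9542] roll units -0.006646806530994809 tooly [-0.182   0.9833 -0.    ] q6 -1.6940477099893159 op 0.00039436975910327296
  shift after roll [ 1.9737 -0.0013  1.9542]
```

send_rows(
  deltas=[0.7, 0, 0, 0, 0.7, 0, 0, 0, 0.57, 0, 0.4, 0, 0, 0, 0.9, 0, 0, 0, 0.9, 0, 0, 0, 0.9, 0, 0, 0, 0.6, 0, 0, 0, 0.27, 0, 0, 0, 0, 0],
  gripper=0.5,
)

```text
t: 7.65
eef_pos: [0.5794, 0.0369, 0.1091]
orientation: [0.287, -3.126, -0.0]
force: [-0.2, -0.5, 0.5]
opening: 0.0437
finger_force: 0.0
```

send_rows(
  deltas=[0, 0, 0, 0, 0, 0, 0, 0, 0, 0, 0, 0, 0, 0, 0, 0],
  gripper=1,
)

```text
t: 8.15
eef_pos: [0.5801, 0.0388, 0.1109]
orientation: [-0.286, 3.128, 0.004]
force: [-0.9, 10.2, 1.5]
opening: 0.0162
finger_force: 30.0
```

send_rows(
  deltas=[0, 0.05, 0, 0, -0.13, 0, -0.11, 0, -0.14, 0, -0.095, 0, -0.15, 0, -0.075, 0, -0.16, 0, -0.055, 0, -0.165, 0, -0.033, 0, -0.165, 0, -0.01, 0, 0, 0, 0, 0, 0, 0, 0, 0],
)

```text
t: 9.28
eef_pos: [0.6169, 0.0458, 0.1259]
orientation: [-0.287, 3.125, -0.0]
force: [0.3, -0.0, 2.6]
opening: 0.0163
finger_force: 30.0
```

```bash
python3 - <<'E'
from h import *
s=ctrl.observe();print(s["eef_pos"],s["force"],"xs",(s["eef_pos"][:2]-M)@XS,(s["eef_pos"][:2]-M)@YS)
im=ctrl.capture("side");cv2.imwrite("pics/s6_raw.png",im[:,:,::-1])
m=(im.max(2)<45).astype(np.uint8);
o=np.array([.0005,.085])
for a in range(-180,180,60):
    P=[*(M+.0683*YS+XS*(.0005+.052*np.sin(np.radians(a)))),.085+.052*np.cos(np.radians(a))]
    u,v=proj("side",[P])[0]; r=m[int(v)-8:int(v)+9,int(u)-8:int(u)+9]; yy,xx=np.nonzero(r)
    print(a,u,v,len(xx),xx.mean()+int(u)-8 if len(xx) else 0,yy.mean()+int(v)-8 if len(xx) else 0)
E
```

```text
[0.6169 0.0458 0.1259] [ 0.2524 -0.0317  2.5988] xs 0.00219083035367229 0.07048251002376282
-180 239.08051596259327 216.44279664838837 16 243.3125 221.5
-120 253.0628346637364 210.6578638004212 29 253.37931034482756 212.79310344827587
-60 253.05821938227388 194.6479749572666 25 253.04000000000002 196.4
0 238.65276078716866 184.66537565472015 42 241.0 182.5
60 224.7388643343728 190.96170142973125 29 223.68965517241378 188.44827586206895
120 225.152988908034 206.7254654222763 10 223.7 206.1
```

send_rows(
  deltas=[0, 0, 0, 0, 0, 0, 0, 0, 0, 0, -0.6, 0, 0, 0, -0.9, 0, 0, 0, -0.9, 0, -0.8, 0, -0.9, 0, -0.8, 0, -0.6, 0, 0, 0, 0, 0],
  gripper=0.5,
)

```text
t: 10.32
eef_pos: [0.6808, 0.0577, 0.2832]
orientation: [-0.287, 3.124, 0.0]
force: [-0.3, -0.2, 0.1]
opening: 0.0436
finger_force: 0.0
```

```bash
python3 - <<'E'
from h import *
view("side","s7",(208,165,268,225),(400,400)); view("top","t7",(240,140,300,190),(480,400))
a=cv2.imread("pics/s7.png");b=cv2.imread("pics/t7.png")
cs=M-.0355*YS; f=np.radians
cv2.imwrite("pics/st7.png",np.hstack([a,b[:,:400]]))
print((proj("side",[[*(M+.07*YS+XS*(.0005+.052*np.sin(f(q)))),.085+.052*np.cos(f(q))] for q in range(-120,180,60)])-[208,165])*400/60)
for yy in(.032,-.032):
  P=[[*(cs+YS*yy+XS*.0005),z] for z in (.105,.123)]
  print(((proj("side",P)-[208,165])*400/60).astype(int).tolist(),((proj("top",P)-[240,140])*8+[400,0]).astype(int).tolist())
E
```

```text
[[299.2034 305.8799]
 [299.154  199.0505]
 [203.0129 132.4223]
 [110.1754 174.4218]
 [112.9607 279.6071]]
[[258, 141], [258, 106]] [[615, 179], [617, 172]]
[[302, 96], [302, 61]] [[770, 155], [774, 147]]
```

View pics/st7.png

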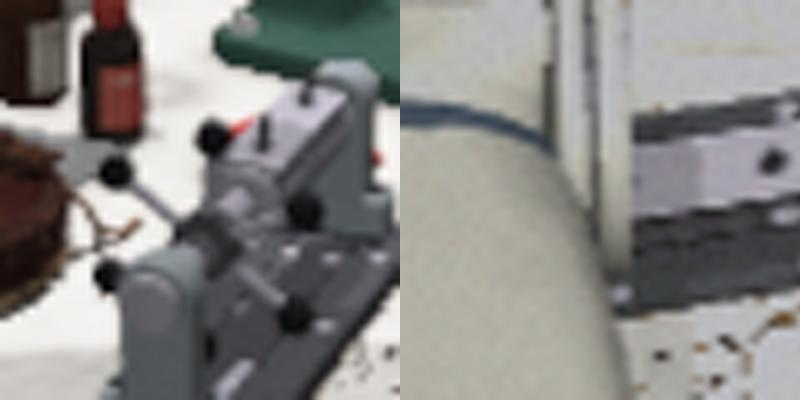

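```bash
python3 - <<'E'
from h import *
A=lambda *d:np.radians(np.array(d))
px=np.array([208,165])+np.array([(211,138),(116,172),(305,211),(294,315),(108,276)])*.15
for y in (.068,.0705): star(px,A(0,60,-60,-120,120),y)
P=np.array([163,135])+np.array([(385,252),(313,279),(455,307),(306,354),(445,382)])/5.
star(P,A(0,60,-60,120,-120),.0705)
im=cv2.imread("pics/s7_raw.png"); t=cv2.imread("pics/t7_raw.png")
# dark pins blobs: far pin in top, both in side
g=t.max(2)[152:168,280:296]; print(g)
g=im.max(2)[174:192,242:262]; print(g)
E
```

```text
phase deg -4.49941422396548 axis xs,z [0.0012 0.0822] resid mm 0.8356310797495436
phase deg -4.4994238624027485 axis xs,z [0.0002 0.0834] resid mm 0.7350514137747579
phase deg -4.575457986656266 axis xs,z [-0.0002  0.0847] resid mm 1.8868191374228558
[[187 170 125 107 104  88  81 104 115  90  79  79  72  74  75  78]
 [ 79  73  75  76  73  74  99 146 172 145  71  75  73  74  76  76]
 [ 76  76  73  74  75  76  82 132 154  87  69  69  78  79  77  75]
 [ 79  81  80  77  76  72  99 137 152 168 179 161 132 105  69  47]
 [110 143 166 181 174 174 171 174 175 171 176 174 156 125  90  63]
 [173 171 171 172 171 171 168 172 173 176 176 178 176 146 134 135]
 [172 172 174 175 175 158 124 143 174 176 174 173 171 157 155 159]
 [176 174 173 175 165 117  50  67 129 178 176 171 164 156 171 162]
 [173 173 177 176 145  64  41  61 129 176 175 178 162 142 152 140]
 [175 171 173 174 151  93  77 120 164 180 178 173 166 144 129 100]
 [177 175 175 175 174 176 176 177 174 172 170 174 170 146 102  58]
 [174 174 173 172 173 170 171 171 171 169 174 175 159 114  92  63]
 [169 168 171 165 170 177 161 119  90  69  42
[... 1054 characters left out ...]
  69  85
   96  90]
 [127 181 193 183 149  51 115 171 172 172 177 183 174 133  69  68  80  89
   86  88]
 [ 60 138 180 175 138  56 121 171 172 172 172 158 117  79  68  79  88  82
   81  90]
 [ 73 142 174 155 105  53 101 153 171 171 162 124  75  68  79  89  82  75
   83  90]
 [118 164 170 156 107  71 123 163 171 161 129  81  67  79  89  81  72  78
   88  91]
 [140 171 178 171 157 151 160 170 163 134  83  77  85  78  82  72  77  86
   90  89]
 [110 119 126 130 141 159 175 177 156  87  67  74  80  77  70  75  87  88
   89  90]
 [121 123 135 149 138 114 128 127 102  67  78  88  78  69  74  85  88  88
   88  89]
 [110 112 116 126 133 131 118  85  63  79  91  84  70  72  88  90  89  89
   88  90]]
```

Pad faces nearly up, with pins at (265,130) and (308,90). The spokes and pin tilt both put the phase at about −4.5°, so I'll nudge it +4°.

```bash
python3 - <<'E'
from h import *
b=M+.0703*YS+XS*(-.0037); plan([*b,.137-.013],YS)
E
```

```text
t 10.43 pos [0.6774 0.0572 0.2801] shift units(40mm, tool at start) [ 1.6757 -0.0113  3.9062] roll units -0.005033976635350257 tooly [-0.1822  0.9833  0.0003] q6 -1.6873131222599755 op 0.04372316135629011
  shift after roll [ 1.6757 -0.0098  3.9062]
```

send_rows(
  deltas=[0.8, 0, 0.4, 0, 0.88, 0, 0.8, 0, 0, 0, 0.9, 0, 0, 0, 0.9, 0, 0, 0, 0.6, 0, 0, 0, 0.3, 0, 0, 0, 0, 0],
)

```text
t: 11.3
eef_pos: [0.611, 0.0449, 0.1243]
orientation: [0.287, -3.126, -0.0]
force: [0.4, 0.7, 0.3]
opening: 0.0444
finger_force: 0.0
```

send_rows(
  deltas=[0, 0, 0, 0, 0, 0, 0, 0, 0, 0, 0, 0, 0, 0, 0, 0, -0.05, 0, 0, 0, -0.06, 0, 0, 0, 0, 0, 0, 0, 0, 0, 0, 0],
  gripper=1,
)

```text
t: 12.3
eef_pos: [0.6169, 0.0458, 0.1262]
orientation: [-0.287, 3.128, -0.0]
force: [-2.5, -1.5, 8.0]
opening: 0.0161
finger_force: 30.0
```

send_rows(
  deltas=[0, 0, 0, 0, 0, 0, 0, 0, 0, 0, -0.6, 0, 0, 0, -0.9, 0, 0, 0, -0.9, 0, 0, -0.6, -0.9, 0, 0, -0.8, -0.4, 0, 0, 0, 0, 0],
  gripper=0.3,
)

```text
t: 13.3
eef_pos: [0.6279, -0.0108, 0.2748]
orientation: [-0.284, 3.126, -0.001]
force: [-0.7, 0.4, 0.6]
opening: 0.0613
finger_force: 0.0
```

```bash
cat >> h.py <<'E'
def starauto(im):
    g=(im.max(2)<48).astype(np.uint8); A=[];Q=[]
    for a in range(-120,180,60):
        P=[*(M+.0703*YS+XS*(.052*np.sin(np.radians(a)))),.0835+.052*np.cos(np.radians(a))]
        u,v=proj("side",[P])[0].astype(int); n,l,st,ce=cv2.connectedComponentsWithStats(g[v-9:v+10,u-9:u+10])
        c=[(st[i,4],ce[i]) for i in range(1,n) if 12<st[i,4]<60]
        if c: c=max(c,key=lambda k:k[0]); A.append(a);Q.append(c[1]+[u-9,v-9])
    print(A,np.array(Q).tolist()); return star(np.array(Q),np.radians(np.array(A)),.0703)
E
python3 - <<'E'
from h import *
starauto(cv2.imread("pics/s7_raw.png"))
im=ctrl.capture("side");cv2.imwrite("pics/s8_raw.png",im[:,:,::-1])
starauto(im); print(im.max(2)[174:192,242:262])
t=ctrl.capture("top");cv2.imwrite("pics/t8_raw.png",t[:,:,::-1])
E
```

```text
[-120, -60, 0, 60] [[251.7826086956522, 212.08695652173913], [253.0, 196.67857142857142], [239.33333333333334, 185.66666666666666], [223.53333333333333, 184.13333333333333]]
phase deg -11.346000338295923 axis xs,z [0.0047 0.0902] resid mm 8.934967638346613
[-120, -60, 0, 60] [[252.66666666666666, 211.125], [252.7826086956522, 195.1304347826087], [238.21428571428572, 185.35714285714286], [223.53333333333333, 184.13333333333333]]
phase deg -8.110481262851838 axis xs,z [0.0041 0.0916] resid mm 9.75746529742426
[[ 66  59  55  53  51  51  51  53  53  53  55  59  66  71 118 162 164 166
  168 169]
 [200 194 188 152  67  59  53  51  51  53  64  90  88 102 163 185 185 186
  183 178]
 [231 229 228 219 197 192 186 152  67  60  57  77 106 121 126 129 134 152
  167 167]
 [236 237 237 236 236 233 230 221 200 186 149  56  84 101  91  91  94 107
  126 142]
 [237 240 241 241 240 239 237 233 220 209 168  61 131 181 166 137 125  99
   95 111]
 [238 240 242 242 243 242 238 224 210 193 139  54 120 186 201 184 145  89
   90  94]
 [240 241 241 242 243 240 226 211 205 194 143  95 154 199 210 185 105  88
  1
[... 243 characters left out ...]
 104 106
   97  91]
 [229 220 200 171 101 110 178 204 204 204 193 163 125  78  68  89 107  95
   86  86]
 [197 199 196 176 100 109 178 203 203 203 185 130  83  67  83 101  96  82
   80  89]
 [188 195 196 154  75  84 159 203 205 190 144  86  68  83 101  97  81  74
   83  91]
 [194 202 199 163 100 131 173 203 198 163  89  78  94 101  96  82  70  77
   88  91]
 [202 209 210 193 181 188 198 198 165 102  79  97 105  96  81  72  76  86
   89  89]
 [136 141 143 141 147 159 177 158 100  69  87 106  97  82  71  74  86  88
   88  88]
 [105 105 107 108 107 111 124 108  66  85 103  98  84  71  73  84  88  87
   88  89]
 [104 104 105 104 104 122 127  90  85 104  98  84  71  68  81  89  88  88
   88  88]]
```

```bash
cat >> h.py <<'E'
def plate(im,cx,cy,z=.006,w=26):
    S=8; y0,x0=cy-w,cx-w
    c=cv2.resize(im[y0:cy+w,x0:cx+w],None,fx=S,fy=S,interpolation=cv2.INTER_CUBIC)
    m=mask(c,(15,100,80),(35,255,255)); n,l,st,ce=cv2.connectedComponentsWithStats(m)
    i=1+np.argmax(st[1:,4]); k=(l==i).astype(np.uint8)
    ct=max(cv2.findContours(k,cv2.RETR_EXTERNAL,cv2.CHAIN_APPROX_NONE)[0],key=cv2.contourArea)
    px=(ct.reshape(-1,2)+.5)/S-.5+[x0,y0]; P=toplane("top",px,z)[:,:2]*1000
    r=cv2.minAreaRect(P.astype(np.float32)); f=np.zeros_like(k); cv2.drawContours(f,[ct],-1,1,-1)
    yy,xx=np.nonzero(f); q=toplane("top",[[(xx.mean()+.5)/S-.5+x0,(yy.mean()+.5)/S-.5+y0]],z)[0]
    print("rect",r,"centroid",q*1000)
    hm=((f==1)&(k==0)).astype(np.uint8); n,l,st,ce=cv2.connectedComponentsWithStats(hm)
    for j in range(1,n):
        if 60<st[j,4]<1500: print("  hole",st[j,4],toplane("top",[(ce[j]+.5)/S-.5+[x0,y0]],z)[0]*1000)
E
python3 - <<'E'
from h import *
im=cv2.imread("pics/top0.png")[:,:,::-1]
plate(im,343,223); plate(im,175,227)
plan([.443,-.2985,.10],[-.149,.989])
E
```

```text
rect ((442.0069274902344, -298.528564453125), (96.45069885253906, 44.8154296875), 8.291644096374512) centroid [ 442.6696 -298.6438    6.    ]
  hole 385 [ 474.3757 -293.9102    6.    ]
  hole 363 [ 411.9211 -303.8279    6.    ]
rect ((415.7585144042969, 279.9742736816406), (96.42630767822266, 44.50390625), 20.271516799926758) centroid [414.6678 279.6587   6.    ]
  hole 381 [444.7246 290.7321   6.    ]
  hole 342 [384.9717 267.8889   6.    ]
t 13.4 pos [ 0.6265 -0.0091  0.2727] shift units(40mm, tool at start) [ 5.8184 -6.287   4.3186] roll units 0.18800049838033317 tooly [-0.1813  0.9834  0.0006] q6 -1.786945970314843 op 0.06176792551306326
  shift after roll [ 5.609  -6.4745  4.3186]
```

send_rows(
  deltas=[0.86, -1, 0, 0.18, 0.86, -1, 0, 0, 0.86, -1, 0, 0, 0.86, -1, 0, 0, 0.86, -1, 0, 0, 0.86, -0.9, 0.4, 0, 0.45, -0.57, 0.9, 0, 0, 0, 0.9, 0, 0, 0, 0.9, 0, 0, 0, 0.9, 0],
  gripper=0,
)

```text
t: 14.65
eef_pos: [0.4452, -0.2985, 0.1113]
orientation: [0.239, -3.131, -0.002]
force: [0.1, 0.1, -0.3]
opening: 0.088
finger_force: 0.0
```

```bash
python3 - <<'E'
from h import *
t=ctrl.capture("top");cv2.imwrite("pics/t9_raw.png",t[:,:,::-1])
im=ctrl.capture("side");cv2.imwrite("pics/s9_raw.png",im[:,:,::-1])
plan([.4430,-.298,.0095],[-.153,.988])
cs=M-.0347*YS
for yy in(.032,-.032):
  u,v=np.round(proj("top",[[*(cs+YS*yy),.115]])[0]).astype(int); print(u,v); print(t.max(2)[v-7:v+8,u-6:u+7])
E
```

```text
t 14.75 pos [ 0.4431 -0.297   0.1092] shift units(40mm, tool at start) [-0.0095 -0.0414  2.4932] roll units -0.006032160116258467 tooly [-0.152   0.9884  0.0063] q6 -2.336437464487265 op 0.08768060454066992
  shift after roll [-0.0094 -0.0414  2.4932]
267 162
[[190 180 136 118 115  97  83  78  81  85  82  81  79]
 [ 86  92 130 138  96  80  79  78  80  80  81  87  94]
 [ 78 123 178 173 134  86  93  93  88  99 121 144 172]
 [ 93  98 110 119 130 146 170 183 181 176 178 179 178]
 [170 182 179 181 181 180 177 178 180 179 177 176 178]
 [185 177 177 179 176 172 173 175 177 181 178 181 180]
 [155 176 178 181 163 104  66 123 181 178 179 181 180]
 [143 178 177 180 142  41  42 102 165 179 183 182 179]
 [147 183 178 160  98  73  64 116 169 185 183 181 182]
 [133 182 180 181 182 170 165 177 181 181 180 178 182]
 [146 181 179 175 180 181 178 178 180 178 177 171 176]
 [132 182 177 179 175 172 173 176 184 174 126  90  61]
 [132 156 182 173 129  83  57  53  64  59  57  75  67]
 [ 81  65  48  58  67  71  63  65  60  63  58  58  62]
 [ 64  60  58  59  56  54  60  70  71  72  71  65  72]]
286 159
[[195 180 138 114 117  91  89 110 123 102  82  82  81]
 [ 85  79  82  79  83  80 106 156 183 160  80  84  83]
 [ 84  82  78  83  80  84  94 144 166 119 125 126  89]
 [ 89  86  82 103 126 148 173 190 187 181 180 174 137]
 [171 187 184 181 181 180 182 182 182 182 182 179 166]
 [179 181 181 182 182 180 180 178 181 185 183 187 183]
 [182 182 182 182 173 126  61  82 144 180 182 187 183]
 [184 181 180 183 154  65  39  56 131 181 180 181 176]
 [183 183 180 183 155  83  71  91 154 187 186 188 172]
 [187 183 184 184 186 177 164 170 186 185 184 184 176]
 [183 185 183 180 185 179 180 182 182 181 180 183 176]
 [178 178 180 180 180 178 177 183 187 170 127  93  82]
 [176 179 184 174 133  85  58  50  57  64  79  82  82]
 [ 49  47  56  68  74  75  81  87  86  87  65  59  63]
 [ 71  68  66  62  57  58 104 156 154 153 129  69  71]]
```

```bash
python3 - <<'E'
from h import *
p=toplane("top",[[266.62,162.13],[286.13,159.03]],.115); print(p,np.linalg.norm(p[0]-p[1])); d=p[0]-p[1]; print(np.degrees(np.arctan2(d[1],d[0])),"mid",p.mean(0), (p.mean(0)[:2]-M)@XS,(p.mean(0)[:2]-M)@YS)
e=toplane("top",[[267,162.0],[286,159.2]],.105); print("pad axis pts",(e[:,:2]-M)@XS)
# side: pin axis columns/rows
im=cv2.imread("pics/s9_raw.png").max(2).astype(int)
for u0 in(244,251): print(im[176:192,u0:u0+7].tolist())
for ys_ in (-.0347,-.0365):
  for xs_ in (0,-.002):
    P=[[*(M+(ys_+yy)*YS+XS*xs_),z] for yy in(.032,-.032) for z in(.105,.123)]; print(ys_,xs_,proj("side",P).tolist())
E
```

```text
[[ 0.6282 -0.0258  0.115 ]
 [ 0.64   -0.0886  0.115 ]] 0.06389746213711808
100.7045197980985 mid [ 0.6341 -0.0572  0.115 ] 0.00018442999111791816 -0.0339184265884601
pad axis pts [0.002  0.0014]
[[227, 219, 197, 190, 186, 152, 67], [237, 236, 235, 233, 229, 221, 198], [240, 240, 240, 239, 237, 232, 220], [241, 242, 242, 242, 237, 223, 210], [241, 242, 243, 240, 225, 211, 205], [242, 235, 213, 201, 210, 205, 204], [240, 218, 132, 135, 188, 203, 204], [225, 180, 100, 110, 178, 204, 205], [200, 170, 101, 109, 178, 203, 204], [195, 176, 100, 109, 178, 204, 204], [195, 156, 75, 84, 158, 203, 203], [199, 163, 100, 131, 172, 203, 208], [210, 193, 181, 188, 197, 207, 187], [141, 141, 151, 166, 185, 176, 114], [152, 172, 157, 116, 128, 118, 67], [127, 136, 139, 139, 127, 93, 84]]
[[60, 57, 78, 106, 121, 125, 128], [186, 149, 55, 84, 101, 92, 90], [209, 168, 61, 130, 181, 173, 157], [193, 138, 53, 119, 185, 204, 201], [192, 142, 95, 154, 197, 209, 189], [202, 192, 184, 195, 208, 191, 122], [206, 205, 205, 205, 187, 133, 72], [205, 206, 205, 187, 133, 80, 82], [204, 204, 191, 143, 81, 68, 88], 
[... 238 characters left out ...]
6.86425175381834, 186.3991727042424], [246.83394734059686, 181.016417590798], [253.43003658347905, 179.5523894671644], [253.43181988121225, 174.34647309494687]]
-0.0347 -0.002 [[247.46799209515078, 186.47475093166761], [247.4405882850523, 181.09017640071025], [254.0131384744521, 179.62246418220676], [254.01760648441743, 174.4148571909346]]
-0.0365 0 [[247.05605715390587, 186.19912243468426], [247.02673311678856, 180.82148348240173], [253.60742287967352, 179.3674468135603], [253.61003122917705, 174.16635654594035]]
-0.0365 -0.002 [[247.65919904956394, 186.2745362441005], [247.63276922600573, 180.8950816653494], [254.1899628415886, 179.43737638430312], [254.19525015367884, 174.23459894737834]]
```

send_rows(
  deltas=[0, 0, 0.9, 0, 0, 0, 0.9, 0, 0, 0, 0.6, 0, 0, 0, 0.08, 0, 0, 0, 0, 0],
)

```text
t: 15.38
eef_pos: [0.4463, -0.2998, 0.0151]
orientation: [-0.239, 3.132, -0.001]
force: [0.3, -0.3, 0.5]
opening: 0.0877
finger_force: 0.0
```

send_rows(
  deltas=[0, 0, 0, 0, 0, 0, 0, 0, 0, 0, 0, 0, 0, 0, 0, 0],
  gripper=1,
)

```text
t: 15.88
eef_pos: [0.4457, -0.3, 0.0144]
orientation: [-0.238, 3.132, -0.0]
force: [-0.1, -0.6, -0.1]
opening: 0.0514
finger_force: 0.0
```

send_rows(
  deltas=[0, 0, 0, 0, 0, 0, 0, 0, 0.06, 0.06, 0.13, 0, 0, 0, 0, 0, 0, 0, 0, 0],
  gripper=0.2,
)

```text
t: 16.5
eef_pos: [0.4427, -0.2977, 0.0088]
orientation: [0.238, -3.132, -0.001]
force: [0.4, 0.5, 0.5]
opening: 0.0705
finger_force: 0.0
```

```bash
python3 - <<'E'
from h import *
plan([.4430,-.2985,.0092],[-.153,.988])
E
```

```text
t 16.5 pos [ 0.4427 -0.2977  0.0088] shift units(40mm, tool at start) [-0.0042 -0.0215 -0.0099] roll units -0.0109341201684785 tooly [-0.1511  0.9885  0.0004] q6 -2.33678560499505 op 0.07053082672062852
  shift after roll [-0.0041 -0.0215 -0.0099]
```

Good; close.

send_rows(
  deltas=[0, 0, 0, 0, 0, 0, 0, 0, 0, 0, 0, 0, 0, 0, 0, 0, 0, 0, 0, 0],
  gripper=1,
)

```text
t: 17.12
eef_pos: [0.443, -0.2979, 0.009]
orientation: [-0.238, 3.133, -0.0]
force: [0.0, 0.0, 0.8]
opening: 0.0433
finger_force: 30.0
```

```bash
python3 - <<'E'
from h import *
print(ctrl.observe()["force"])
# along seat: TCP target above pins
plan([.6343,-.0574,.17],[.983,.183])
E
```

```text
[0.0292 0.0269 0.8439]
t 17.12 pos [ 0.443  -0.2979  0.009 ] shift units(40mm, tool at start) [-5.6371  5.2191 -4.0246] roll units 8.814975582376851 tooly [-0.1512  0.9885 -0.0001] q6 -2.3367844126235178 op 0.04330449703470161
  shift after roll [ 5.0344  5.8027 -4.0246]
```

send_rows(
  deltas=[0, 0, -0.4, 0, 0, 0, -0.8, 0, 0, 0, -0.9, 0, 0, 0, -0.9, 0, -0.5, 0.5, -0.9, 0, -0.86, 0.79, -0.13, 0, -0.86, 0.79, 0, 0, -0.86, 0.79, 0, 0, -0.86, 0.79, 0, 0, -0.86, 0.79, 0, 0],
)

```text
t: 18.38
eef_pos: [0.6066, -0.0915, 0.1714]
orientation: [-0.238, 3.132, -0.0]
force: [0.3, -0.2, -1.1]
opening: 0.0439
finger_force: 30.0
```

send_rows(
  deltas=[-0.86, 0.77, 0, 0.8, 0, 0, 0, 1, 0, 0, 0, 1, 0, 0, 0, 1, 0, 0, 0, 1, 0, 0, 0, 1, 0, 0, 0, 1, 0, 0, 0, 1, 0, 0, 0, 1, 0, 0, 0, 0],
)

```text
t: 19.62
eef_pos: [0.6351, -0.0572, 0.1711]
orientation: [2.002, 2.42, 0.0]
force: [0.3, -0.4, 0.3]
opening: 0.0436
finger_force: 30.0
```

send_rows(
  deltas=[0, 0, 0, 0, 0, 0, 0, 0],
)

```text
t: 19.88
eef_pos: [0.6351, -0.0572, 0.1704]
orientation: [2.002, 2.421, 0.0]
force: [-0.2, 1.1, -0.2]
opening: 0.0436
finger_force: 30.0
```

```bash
python3 - <<'E'
from h import *
plan([.6347,-.0574,.14],[.983,.184])
view("side","s10",(213,145,273,205),(400,400)); view("top","t10",(240,135,300,185),(480,400))
a=cv2.imread("pics/s10.png");b=cv2.imread("pics/t10.png")
cv2.imwrite("pics/st10.png",np.hstack([a,b[:,:400]]))
E
```

```text
t 19.88 pos [ 0.6351 -0.0572  0.1704] shift units(40mm, tool at start) [-0.003  -0.011   0.7607] roll units 0.020005139873089207 tooly [0.9823 0.1874 0.0001] q6 -0.29700090296628534 op 0.04359425675812024
  shift after roll [-0.003  -0.011   0.7607]
```

View pics/st10.png

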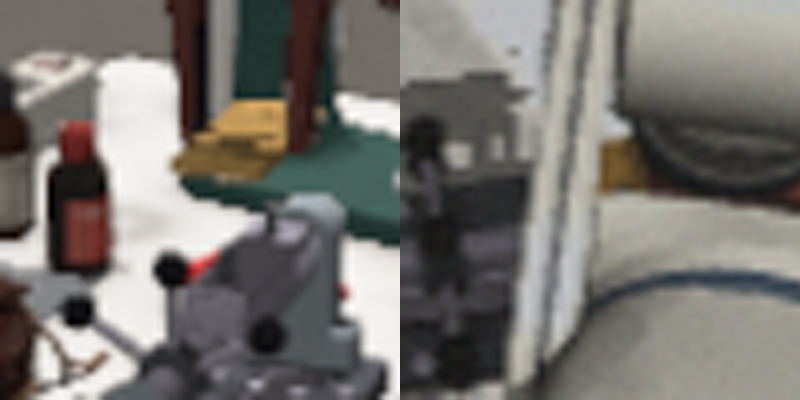

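The plate is held over the pins, with its near-left corner at about (172,160) in the side crop. I'll check the corner against the prediction, then lower.

```bash
python3 - <<'E'
from h import *
c=np.array([.6351,-.0572]);ty=np.array([.9823,.1874]);tx=np.array([-.1874,.9823])
P=[[*(c+tx*.048+ty*s),z] for s in(.022,-.022) for z in (.1614,.1674)]
print(proj("side",P))
im=cv2.imread("pics/s10_raw.png")[:,:,::-1]
m=mask(im,(12,90,60),(32,255,255)); sub=m[155:185,228:270]; print("\n".join("".join("#" if v else "." for v in r) for r in sub))
E
```

```text
[[237.8732 170.2722]
 [237.849  168.4201]
 [251.4927 171.8159]
 [251.4903 169.9494]]
..........................................
..........................................
..........................................
..........................................
..........................................
....................########..............
...................##########...#.........
..................##########..............
................############..............
................############..............
.............###############..............
.............###############..............
.............###############..............
............###############...............
...........###############................
...........##############.................
...................#####..................
..........................................
..........................................
..........................................
..........................................
..........................................
..........................................
..........................................
..........................................
..........................................
..........................................
..........................................
..........................................
..........................................
```

send_rows(
  deltas=[0, 0, 0.3, 0, 0, 0, 0.3, 0, 0, 0, 0, 0],
)

```text
t: 20.35
eef_pos: [0.634, -0.0571, 0.1443]
orientation: [-2.003, -2.417, 0.003]
force: [0.3, 0.0, -0.8]
opening: 0.0434
finger_force: 30.0
```

send_rows(
  deltas=[0, 0, 0.15, 0, 0, 0, 0.1, 0, 0, 0, 0.1, 0, 0, 0, 0.1, 0, 0, 0, 0, 0],
)

```text
t: 20.98
eef_pos: [0.635, -0.0572, 0.1279]
orientation: [-2.004, -2.418, 0.0]
force: [0.1, 0.8, 0.4]
opening: 0.0436
finger_force: 30.0
```

send_rows(
  deltas=[0, 0, 0.08, 0, 0, 0, 0.08, 0, 0, 0, 0.06, 0, 0, 0, 0, 0],
)

```text
t: 21.48
eef_pos: [0.635, -0.0572, 0.1191]
orientation: [-2.005, -2.418, 0.0]
force: [-0.2, -0.0, -0.5]
opening: 0.0434
finger_force: 30.0
```

send_rows(
  deltas=[0, 0, 0.06, 0, 0, 0, 0.04, 0, 0, 0, 0, 0],
)

```text
t: 21.85
eef_pos: [0.635, -0.0572, 0.1152]
orientation: [-2.005, -2.419, 0.0]
force: [-0.0, 0.4, -0.6]
opening: 0.0434
finger_force: 30.0
```

send_rows(
  deltas=[0, 0, 0, 0, 0, 0, 0, 0, 0, 0, -0.3, 0, 0, 0, -0.9, 0, 0, 0, -0.9, 0, 0, 0, -0.5, 0, 0, 0, 0, 0],
  gripper=0.3,
)

```text
t: 22.72
eef_pos: [0.6361, -0.0573, 0.2212]
orientation: [2.003, 2.417, 0.003]
force: [-0.3, -0.3, -0.9]
opening: 0.0613
finger_force: 0.0
```

```bash
python3 - <<'E'
from h import *
# die: holes mid
c=np.array([.4148,.2795]); a=np.radians(20.9); ty=[-np.sin(a),np.cos(a)]
plan([*c,.15],ty)
E
```

```text
t 22.73 pos [ 0.6361 -0.0573  0.2212] shift units(40mm, tool at start) [ 9.3023 -3.8793  1.7584] roll units 7.979724712244675 tooly [0.9826 0.1856 0.0033] q6 -0.2951372174604726 op 0.061298094159657444
  shift after roll [-2.1702 -9.8424  1.7584]
```

send_rows(
  deltas=[0.93, -0.388, 0, 0, 0.93, -0.388, 0, 0, 0.93, -0.388, 0, 0, 0.93, -0.388, 0, 0, 0.93, -0.388, 0, 0, 0.93, -0.388, 0, 0, 0.93, -0.388, 0, 0, 0.93, -0.388, 0, 0, 0.93, -0.388, 0, 0, 0.93, -0.388, 0, 0],
  gripper=0.1,
)

```text
t: 23.98
eef_pos: [0.412, 0.28, 0.218]
orientation: [-2.004, -2.418, 0.004]
force: [0.5, -0.9, -0.1]
opening: 0.0788
finger_force: 0.0
```

send_rows(
  deltas=[0, 0, 0, 1, 0, 0, 0, 1, 0, 0, 0.2, 1, 0, 0, 0.3, 1, 0, 0, 0.3, 1, 0, 0, 0.3, 1, 0, 0, 0.3, 1, 0, 0, 0.3, 0.98, 0, 0, 0, 0, 0, 0, 0, 0],
)

```text
t: 25.22
eef_pos: [0.4134, 0.2794, 0.151]
orientation: [3.088, 0.575, -0.001]
force: [-0.7, -0.4, 0.7]
opening: 0.0786
finger_force: 0.0
```

```bash
python3 - <<'E'
from h import *
c=np.array([.4148,.2795]); a=np.radians(20.9); ty=[-np.sin(a),np.cos(a)]
plan([*c,.0092],ty)
im=ctrl.capture("side");cv2.imwrite("pics/s11_raw.png",im[:,:,::-1]);t=ctrl.capture("top");cv2.imwrite("pics/t11_raw.png",t[:,:,::-1])
cs=M-.0343*YS; u,v=np.round(proj("top",[[*cs,.111]])[0]).astype(int); plate(t,u,v,.111); print(np.r_[cs]*1000)
print("pins top", [t[:,:,2][int(q[1]+.5)-2:int(q[1]+.5)+3,int(q[0]+.5)-2:int(q[0]+.5)+3].tolist() for q in proj("top",[[*(cs+YS*k),.117] for k in(.032,-.032)])])
E
```

```text
t 25.23 pos [0.4134 0.2794 0.151 ] shift units(40mm, tool at start) [0.0385 0.0088 3.5461] roll units 0.01869543460607872 tooly [ 0.3598 -0.933   0.0002] q6 1.7732399418454399 op 0.0785620618964811
  shift after roll [0.0385 0.0087 3.5461]
rect ((635.0701904296875, -57.12797546386719), (45.49589157104492, 98.80570220947266), 10.788407325744629) centroid [635.006  -57.1527 111.    ]
  hole 213 [641.3668 -89.1252 111.    ]
  hole 208 [629.4871 -26.0219 111.    ]
[633.9803 -57.6203]
pins top [[[76, 81, 79, 76, 79], [72, 45, 43, 66, 82], [74, 38, 38, 60, 81], [74, 61, 45, 64, 85], [82, 84, 82, 83, 84]], [[81, 80, 80, 78, 80], [79, 68, 46, 57, 70], [74, 52, 38, 47, 72], [81, 74, 56, 56, 80], [83, 87, 82, 85, 87]]]
```

send_rows(
  deltas=[0.04, 0.01, 0.8, 0, 0, 0, 0.9, 0, 0, 0, 0.9, 0, 0, 0, 0.7, 0, 0, 0, 0.25, 0, 0, 0, 0, 0, 0, 0, 0, 0],
)

```text
t: 26.2
eef_pos: [0.4159, 0.2801, 0.0102]
orientation: [-3.089, -0.57, -0.002]
force: [0.2, -0.4, 0.6]
opening: 0.079
finger_force: 0.0
```

send_rows(
  deltas=[0, 0, 0, 0, 0, 0, 0, 0, 0, 0, 0, 0, 0, 0, 0, 0, 0, 0, 0, 0],
  gripper=1,
)

```text
t: 26.82
eef_pos: [0.4153, 0.2798, 0.0095]
orientation: [-3.089, -0.57, -0.0]
force: [-0.7, 0.5, 2.0]
opening: 0.0435
finger_force: 30.0
```

```bash
python3 - <<'E'
from h import *
p=ctrl.observe()["eef_pos"][:2]; a=np.radians(20.9); L=np.array([np.cos(a),np.sin(a)]); print("TCP minus plate along long axis mm",(p-[.4148,.2795])@L*1e3, "across",(p-[.4148,.2795])@[-L[1],L[0]]*1e3)
plan([.635,-.0572,.18],[.983,.185])
E
```

```text
TCP minus plate along long axis mm 0.5955758887472397 across 0.06313484521728746
t 26.82 pos [0.4153 0.2798 0.0095] shift units(40mm, tool at start) [ 2.1263  9.8288 -4.263 ] roll units -7.97626529703305 tooly [ 0.3567 -0.9342 -0.    ] q6 1.7751210655599958 op 0.043481236369161506
  shift after roll [-9.2945  3.8393 -4.263 ]
```

send_rows(
  deltas=[0, 0, -0.4, 0, 0, 0, -0.8, 0, 0, 0, -0.9, 0, 0, 0, -0.9, 0, 0, 0.4, -0.9, 0, 0.2, 0.8, -0.36, 0, 0.24, 0.95, 0, 0, 0.24, 0.95, 0, 0, 0.24, 0.95, 0, 0, 0.24, 0.95, 0, 0],
)

```text
t: 28.08
eef_pos: [0.5304, 0.1083, 0.1808]
orientation: [-3.089, -0.57, -0.001]
force: [0.5, -0.4, 0.1]
opening: 0.0438
finger_force: 30.0
```

send_rows(
  deltas=[0.24, 0.95, 0, 0, 0.24, 0.95, 0, 0, 0.24, 0.95, 0, 0, 0.24, 0.96, 0, 0, 0.2, 0.95, 0, -0.5, 0, 0, 0, -1, 0, 0, 0, -1, 0, 0, 0, -1, 0, 0, 0, -1, 0, 0, 0, -1],
)

```text
t: 29.32
eef_pos: [0.6409, -0.0519, 0.1808]
orientation: [2.472, 1.939, 0.0]
force: [0.5, -0.4, -1.7]
opening: 0.0437
finger_force: 30.0
```

send_rows(
  deltas=[0, 0, 0, -1, 0, 0, 0, -1, 0, 0, 0, -0.48, 0, 0, 0, 0, 0, 0, 0, 0, 0, 0, 0, 0],
)

```text
t: 30.08
eef_pos: [0.6412, -0.0519, 0.18]
orientation: [2.006, 2.418, 0.0]
force: [-1.1, -0.1, -0.2]
opening: 0.0437
finger_force: 30.0
```

```bash
python3 - <<'E'
from h import *
plan([.6349,-.0568,.138],[.983,.185])
E
```

```text
t 30.07 pos [ 0.6412 -0.0519  0.18  ] shift units(40mm, tool at start) [-0.0915 -0.1768  1.05  ] roll units -0.0016450622557940165 tooly [0.9828 0.1847 0.0001] q6 -0.28499040922678626 op 0.043679963805732476
  shift after roll [-0.0914 -0.1768  1.05  ]
```

send_rows(
  deltas=[-0.09, -0.177, 0.2, 0, 0, 0, 0.4, 0, 0, 0, 0.3, 0, 0, 0, 0.15, 0, 0, 0, 0, 0, 0, 0, 0, 0],
)

```text
t: 30.82
eef_pos: [0.6353, -0.0567, 0.1381]
orientation: [2.004, 2.419, 0.0]
force: [0.6, -0.6, -1.2]
opening: 0.0433
finger_force: 30.0
```

```bash
python3 - <<'E'
from h import *
plan([.6349,-.0568,.128],[.983,.185])
E
```

```text
t 30.82 pos [ 0.6353 -0.0567  0.1381] shift units(40mm, tool at start) [ 0.0004 -0.0096  0.2514] roll units 0.003969277474301691 tooly [0.9826 0.1856 0.0005] q6 -0.29444720932680485 op 0.043321636224890235
  shift after roll [ 0.0004 -0.0096  0.2514]
```

send_rows(
  deltas=[0, 0, 0.1, 0, 0, 0, 0.08, 0, 0, 0, 0.08, 0, 0, 0, 0, 0],
)

```text
t: 31.32
eef_pos: [0.6347, -0.0567, 0.127]
orientation: [-2.005, -2.418, 0.001]
force: [-0.1, 0.1, -1.4]
opening: 0.0436
finger_force: 30.0
```

send_rows(
  deltas=[0, 0, 0.06, 0, 0, 0, 0.06, 0, 0, 0, 0, 0],
)

```text
t: 31.7
eef_pos: [0.6348, -0.0567, 0.1223]
orientation: [-2.005, -2.419, 0.0]
force: [-0.6, 0.2, -0.9]
opening: 0.0435
finger_force: 30.0
```

Threaded without force. I'll release 1 mm above the packing plate and withdraw.

send_rows(
  deltas=[0, 0, 0.03, 0, 0, 0, 0, 0],
)

```text
t: 31.95
eef_pos: [0.6349, -0.0568, 0.1213]
orientation: [-2.005, -2.419, 0.0]
force: [-0.1, -0.1, -0.4]
opening: 0.0433
finger_force: 30.0
```

send_rows(
  deltas=[0, 0, 0, 0, 0, 0, 0, 0, 0, 0, -0.3, 0, 0, 0, -0.9, 0, 0, 0, -0.9, 0, 0.9, 0, -0.5, 0, 0.9, 0, 0, 0, 0.9, 0, 0, 0, 0.9, -0.9, 0, 0, 0.9, -0.9, 0, 0],
  gripper=0.3,
)

```text
t: 33.2
eef_pos: [0.5299, 0.1077, 0.2262]
orientation: [2.004, 2.418, 0.001]
force: [0.1, -0.1, 0.3]
opening: 0.0615
finger_force: 0.0
```

send_rows(
  deltas=[0.9, -0.9, 0, 0, 0.9, -0.9, 0, 0, 0, 0, 0, 0, 0, 0, 0, 0],
)

```text
t: 33.7
eef_pos: [0.4475, 0.1644, 0.2264]
orientation: [2.003, 2.418, 0.003]
force: [0.2, -0.2, 0.4]
opening: 0.0616
finger_force: 0.0
```

```bash
python3 - <<'E'
from h import *
view("side","s12",(213,155,273,215),(400,400)); view("top","t12",(250,135,300,185),(400,400))
cv2.imwrite("pics/st12.png",np.hstack([cv2.imread("pics/s12.png"),cv2.imread("pics/t12.png")]))
t=cv2.imread("pics/t12_raw.png")[:,:,::-1]; u,v=np.round(proj("top",[[.635,-.0572,.117]])[0]).astype(int); plate(t,u,v,.117)
im=cv2.imread("pics/s12_raw.png"); starauto(im); print(ctrl.observe()["t"])
E
```

```text
rect ((634.6220703125, -57.31718444824219), (45.484352111816406, 98.48465728759766), 10.50627326965332) centroid [634.4758 -56.9535 117.    ]
  hole 186 [641.2608 -89.2214 117.    ]
  hole 156 [629.5192 -26.3009 117.    ]
[-120, -60, 0, 60] [[252.6, 211.43333333333334], [252.72727272727272, 195.04545454545453], [238.13333333333333, 185.46666666666667], [223.53333333333333, 184.13333333333333]]
phase deg -8.227642464421258 axis xs,z [0.0043 0.0914] resid mm 9.940389460737386
33.8
```

View pics/st12.png

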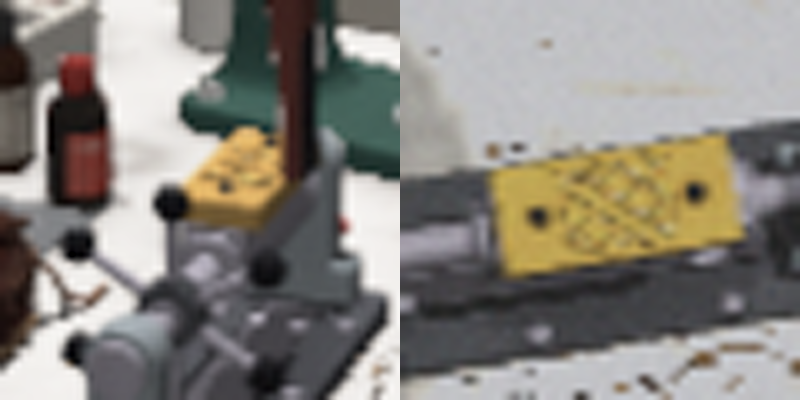

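Both plates lie on the pad, pattern up, with pins through at (538,215) and (695,190). One last phase check using the viewed ball positions.

```bash
python3 - <<'E'
from h import *
A=lambda *d:np.radians(np.array(d))
px=np.array([213,155])+np.array([(172,203),(78,243),(266,267),(268,372),(78,349)])*.15
star(px,A(0,60,-60,-120,120),.0705)
s=ctrl.observe();print(s["force"],s["eef_pos"])
E
```

```text
phase deg 0.21672804731302364 axis xs,z [-0.0001  0.0844] resid mm 1.3346082612476913
[-0.1031 -1.0291  0.9311] [0.4479 0.1639 0.2259]
```

Phase 0.2°; all good.

```bash
python3 -c "
from rig import ctrl
print(ctrl.close_job())"
```

```text
the job is handed in; nothing more can be done
None
```

I handed the job in at about 34 s: the pad is up (measured within about 0.2°), and the packing plate and then the die plate, pattern up, lie on it over both pins. The verdict was not shown. The first ball grip slipped while turning the arbor and was redone.

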